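Ring the bell and hold the caddy tipped

TASK

Ring the desk bell by pressing its plunger fully down, to call your colleague. Then lift the metal caddy by its handle, well clear of the table, and tip it so that all three loose nuts slide together into the corner that has the pouring lip, without spilling any or disturbing the other things on the table. Finish still holding it in the air, tipped and motionless, with the nuts gathered in that corner for her to pick from: do not put it down or let go.

Things in the scene. Friction and masses are not known exactly. Their poses are not given: they have to be found in the camera images.
- caddy: Open sheet-metal caddy, outside 210 (x) x 150 (y) x 50 mm, walls and floor 6 mm, 0.28 to 0.46 kg, loose on the table, heading varies widely. Origin: centre of its underside, z up. An upright 30 mm wide, 118 mm high at the middle of each short end carries a wooden bar along x; free space beneath. Only the (-x, +y) corner has a pouring lip, jutting 30 mm out from the rim.
- caddy_handle (a point): Middle of the caddy's wooden carry bar, above the caddy's centre. The bar is 198 mm long (caddy x), 12 mm thick (caddy y), 20 mm tall: from 98 to 118 mm above the caddy's underside; this point lies at 108 mm. Axes as the caddy's.
- caddy_corner (a point): The inner corner of the caddy's floor at the pouring lip: at x = -99, y = +69, z = 6 mm in the caddy's frame. Axes as the caddy's.
- bell: Desk bell fixed to the table: black round foot 86 mm in diameter, steel dome 74 mm in diameter up to 50 mm high, with a spring plunger in its middle. Origin: centre of its underside.
- bell_top (a point): Centre of the top face of the bell's plunger head (steel button 22 mm in diameter), 65 mm above the table when up. It is pressed straight down.
- bell_plunger (a joint): Travel of the bell's plunger, m: 0 when up, 0.006 at its stop; the spring pushes back with 1 N at first and 4 N at the stop, and it springs up when let go.
- nut_a: The first of three alike loose steel hex nuts lying flat anywhere on the caddy's floor: 24 mm across the flats, 13 mm high, 35 g. Origin: centre of its underside. Oiled and smooth: it starts to slide at 7 to 11 degrees of slope; along a wall, when tipped straight at the corner, only at up to 20.
- nut_b: The second of three alike loose steel hex nuts lying flat anywhere on the caddy's floor: 24 mm across the flats, 13 mm high, 35 g. Origin: centre of its underside. Oiled and smooth: it starts to slide at 7 to 11 degrees of slope; along a wall, when tipped straight at the corner, only at up to 20.
- nut_c: The third of three alike loose steel hex nuts lying flat anywhere on the caddy's floor: 24 mm across the flats, 13 mm high, 35 g. Origin: centre of its underside. Oiled and smooth: it starts to slide at 7 to 11 degrees of slope; along a wall, when tipped straight at the corner, only at up to 20.
- jug: Bystander: open glass jug, 96 mm in diameter, 130 mm high. Origin: centre of its underside.
- glue: Bystander: small white bottle, 44 mm in diameter, 100 mm high. Origin: centre of its underside.
- tape: Bystander: roll of paper tape lying flat, 90 mm in diameter, 25 mm high. Origin: centre of its underside.
- driver: Bystander: screwdriver lying on the table. Origin near its middle, on the table.
- brush_pot: Bystander: white ceramic pot of brushes, 76 mm in diameter, the pot 100 mm and the brushes 180 mm high. Origin: centre of its underside.
- third_hand: Bystander, fixed to the table: soldering stand with clips and a magnifier, 60 x 150 mm, 221 mm high. Origin: centre of its underside.
Not all that is in view belongs to the job. Several things look just like the bell: the one meant starts farthest to the robot's right.

How it is judged:
On the way, in this order (a step that is already met when the one before it is completed fails the run):
1. the bell's plunger is pressed down to its stop (value of joint bell_plunger above 0.005 m), for 0.04 s.
2. the caddy is lifted clear of the table in the gripper (height (world z) of caddy_corner above 0.03 m and contact force between caddy and the fingers above 1 N), for 0.2 s.
At the end, for the whole second after the job is handed in: The gripper (over 1 N) holds the caddy still, tilted over 0.2 rad, its inner lip corner over 30 mm above the table, leaning on nothing else (0.03 m/s, 0.15 rad/s); each nut's underside centre is within 80 mm of that corner, at rest (all of step 2 and angle between caddy's own z axis and vertical above 0.2 rad and linear speed of each of caddy, nut_a, nut_b, nut_c below 0.03 m/s and angular speed of caddy below 0.15 rad/s and distance between each of nut_a, nut_b, nut_c and caddy_corner below 0.08 m and contact force between caddy and jug below 0.3 N and contact force between caddy and glue below 0.3 N and contact force between caddy and tape below 0.3 N and contact force between caddy and driver below 0.3 N and contact force between caddy and brush_pot below 0.3 N and contact force between caddy and third_hand below 0.3 N and contact force between caddy and bell below 0.3 N); the arm keeps its last pose, push and grip.
It fails at once if a nut is spilled from the caddy (distance between any of nut_a, nut_b, nut_c and caddy above 0.16 m).
It fails at once if another thing on the table is moved by more than 30 mm (distance of any of jug, glue, tape, driver, brush_pot from where it was at the start of the episode above 0.03 m).
It also fails if it takes over 51 s, if anything falls off the work surface, if the arm or the gripper's body presses on something with over 40 N, if the wrist force passes 120 N, or if a joint passes its speed limit or range.

ROBOT

A 6-joint arm with a two-finger parallel gripper is mounted at the origin on the work surface. World frame = base frame: x ahead of the robot, y to its left, z up, the work surface at z = 0. Lengths are in m, angles in rad, forces in N, time in s.
With the tool pointing down it reaches from about 0.35 to 0.775 m from the base axis. Payload 7.3 kg.
Tool frame: the origin (TCP) lies midway between the tips of the shut fingers; the grasp point (between the pads) lies 19 mm behind it (robot.grip_depth is the z of the grasp point in the tool frame, in m); z points along the fingers, y is the line along which they close (so a half turn about z gives the same grasp; the last joint's range is limited). The gripper opens to 92 mm and grips with 3 to 60 N. Pads are 19 mm wide; open, the fingers measure 130 mm over their backs; the gripper's body (75 mm by 190 mm) begins 47 mm behind the grasp point.
Start: joints at [-1.394, 0.342, 1.524, -0, 1.275, -0.146], TCP at [0.167, -0.498, 0.227] pointing down, gripper open.
Joint ranges: [-2.53, 2.53], [-0.77, 2.02], [0.04, 2.7], [-1, 4.14], [0.28, 2.66], [-3.11, 3.11]. Speed limits (rad/s): [2.57, 2.57, 3.14, 3.14, 3.14, 3.14].

INTERFACE

Orientations are given as [roll, pitch, yaw] about the fixed x, y, z axes, in that order (R = Rz(yaw) Ry(pitch) Rx(roll)).
In Python, from cell import robot, viewer gives the robot as it stands.
- The arm moves only by the tool step_arm, never from a script. Its argument "increments" is a list of rows, each an object with "delta_pos": the shift along the tool's x, y, z in cm, a list of three; "dr": the turn, a rotation vector about the tool's x, y, z in degrees, a list of three; "fingers": the closure, from -1 (fully open) to 1 (shut), so that 0 is half open. In form: [{"delta_pos": [tx, ty, tz], "dr": [wx, wy, wz], "fingers": fingers}, ...]. A call has exactly 5 rows; each row is the pose to reach, as a shift and turn from the pose commanded when the call began, along the tool's axes at that moment; what a row does not reach only later rows make up. A row lasts 1/8 s, in which the tool goes at most 62.5 mm and 10.7 degrees, less where a joint would pass 70% of its speed; a pose out of reach is approached as far as the arm can. A call with a gripper value outside its range is refused whole. The fingers move at their own pace and stop on an object; "newtons" is the grip in N (left out, the last holds). Time passes only in rows, so rows that repeat a pose let the fingers close, or fill a call up. It gives the time, the measured TCP pose, the force, the opening and the grip force at its end, in the units of the state.
- robot.observe(): the state, without advancing time (a new reading comes with each control period).
- viewer.read_camera(name): name is "scene" or "top" or "wrist"; returns the picture (420x560x3 uint8, red, green, blue); there is no depth.
- viewer.camera_params(name): a dict with "K" (3x3 intrinsics, pixels), "k1" (the pictures are not rectified: a ray, as slopes to the right and down, at radius r is drawn at 1 + k1 r^2 times it, then the intrinsics apply), "T" (4x4, takes a point from camera to world coordinates). Camera axes: x right, y down, z forward; pixel columns grow to the right and rows downward; lengths in m; the calibration is good to about 2 mm. A picture is of the moment at which its call begins: read the wrist's pose just before it. camera_params takes no time and is no camera call; for the wrist camera it gives the pose at the moment of the call.
- robot.hand_in(): hands the job in; it is judged then, once.
The state is a dict: "time": time; "qpos": joint angles; "qvel": joint speeds; "joint_efforts": joint torques, N m; "tool_pos": TCP position; "tool_rot": TCP orientation; "contact_force": force on the tool from outside, world axes, zero at the start; "torque": the same for the moment, N m; "opening": finger opening in m; "grip_force": force on a finger pad.
Only numpy, scipy, OpenCV 4.12 (cv2) and the standard library are available. Lean on these libraries where they do the work, as an engineer would, in place of code of your own. Each camera call takes 0.05 s, during which the arm holds its last target. There are 200 camera calls.

## Working session

There is one attempt and no reset: what is moved stays moved. The work goes in short steps, Python scripts to look and compute and a tool call to move; the robot and the scene stay as the last step left them, time stands still between calls to the robot, and variables do not carry over. Pictures are saved under pics/ and viewed, at most 10 in all, crops included, and the job is handed in when it is done.

Besides the shell and the picture viewer there is one more tool, called as a command line: name --argument value ..., lists and objects as JSON in quotes. step_arm: Moves the arm, as the interface text tells. Its arguments: {"type":"object","properties":{"increments":{"type":"array"},"newtons":{"type":"number"}},"required":["increments"]}

```bash
ls; mkdir -p pics; python3 - <<'E'
from cell import robot, viewer
import cv2
for n in("top","scene"):
    cv2.imwrite(f"pics/{n}0.png",viewer.read_camera(n)[:,:,::-1])
    p=viewer.camera_params(n);print(n,p)
print(robot.observe())
E
```

```text
pics
top {'K': array([[517.24317525,   0.        , 281.64417098],
       [  0.        , 517.24317525, 211.20842159],
       [  0.        ,   0.        ,   1.        ]]), 'k1': -0.18000633393051738, 'T': array([[ 0.02948879, -0.98222395,  0.18538211,  0.30508141],
       [-0.99955978, -0.02837117,  0.00867922,  0.11734561],
       [-0.00326543, -0.18555644, -0.98262818,  1.38311531],
       [ 0.        ,  0.        ,  0.        ,  1.        ]])}
scene {'K': array([[490.47873344,   0.        , 279.61658805],
       [  0.        , 490.47873344, 200.15299456],
       [  0.        ,   0.        ,   1.        ]]), 'k1': -0.11528188930388394, 'T': array([[ 0.3525109 ,  0.78643432, -0.50720521,  1.260209  ],
       [ 0.93573907, -0.28965718,  0.20122403, -0.15584497],
       [ 0.01133385, -0.54554539, -0.83800464,  1.27418446],
       [ 0.        ,  0.        ,  0.        ,  1.        ]])}
{'time': 0.1, 'qpos': array([-1.39400758e+00,  3.42607341e-01,  1.52489762e+00,  2.18422380e-05,
        1.27536821e+00, -1.45973982e-01]), 'qvel': array([ 0.00032379, -0.00084124, -0.002888  ,  0.00104797,  0.00023955,
        0.00069895]), 'joint_efforts': array([ 1.73006312e-03, -4.32003951e+01, -2.44695979e+01,  7.19945692e-02,
        5.25556575e-02, -4.63798779e-05]), 'tool_pos': array([ 0.16650335, -0.49753718,  0.2261465 ]), 'tool_rot': array([-3.14032880e+00, -2.06923892e-04,  3.22756226e-01]), 'contact_force': array([ 0.058825  ,  0.10160434, -0.37141948]), 'torque': array([ 0.02505182, -0.03816136, -0.00886536]), 'grip_force': 0.0, 'opening': 0.09184211428402296}
```

View pics/top0.png

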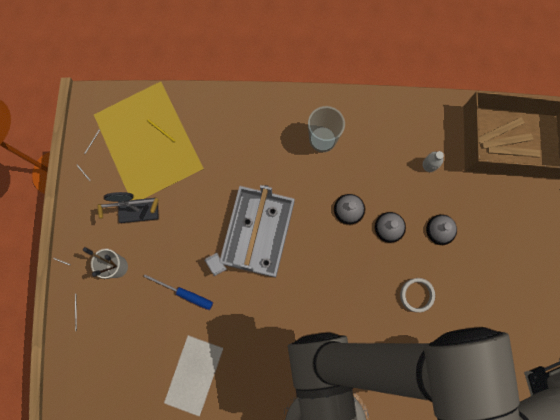

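View pics/scene0.png

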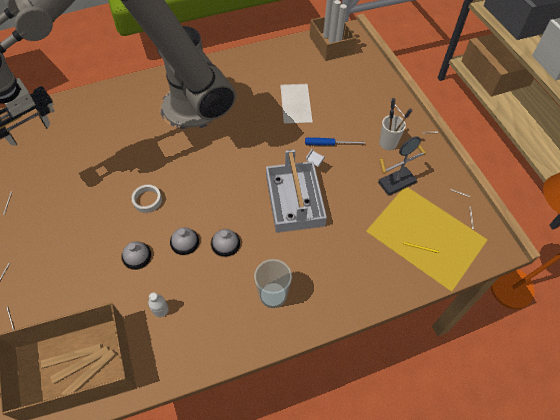

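The target bell is the rightmost one, at about (442,228) in the top view. The caddy is near (258,232), with its lip at about (215,263), lower left.

```bash
python3 - <<'E'
import cv2,numpy as np
a=cv2.imread("pics/top0.png")
c=cv2.resize(a[175:285,195:305],(600,600),interpolation=cv2.INTER_CUBIC)
cv2.imwrite("pics/c1.png",c)
b=cv2.imread("pics/scene0.png")
c=cv2.resize(b[140:240,250:340],(540,600),interpolation=cv2.INTER_CUBIC)
cv2.imwrite("pics/c2.png",c)
E
```

```text
(no output)
```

View pics/c1.png

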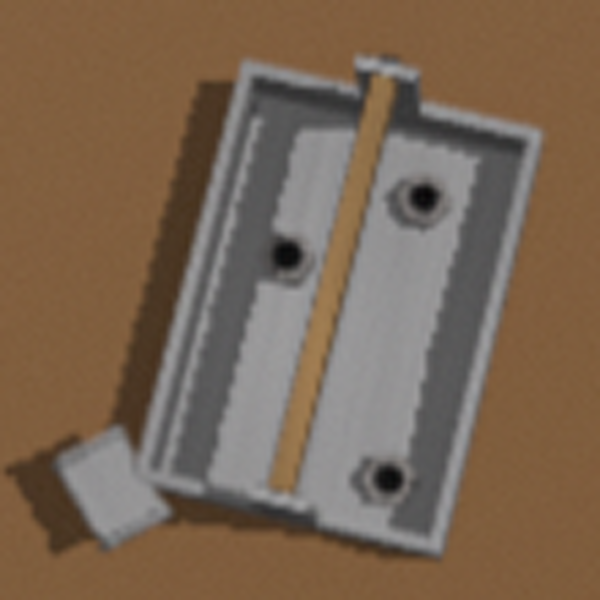

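View pics/c2.png

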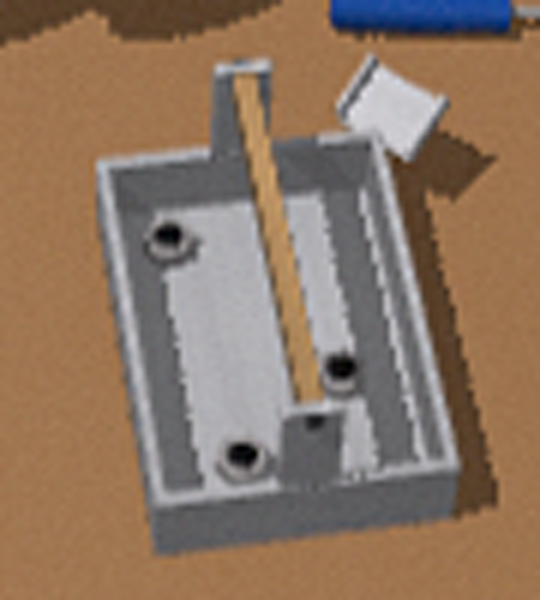

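The top crop shows the rim corners at (243,60), (543,130), (437,553) and (140,482), with the lip at lower left. The scene crop shows the rim corners at (378,132), (98,160), (152,503) and (460,463). The three nuts are spread across the floor.

```bash
cat > h.py <<'E'
import numpy as np,cv2
from cell import robot,viewer
from scipy.optimize import least_squares
from scipy.spatial.transform import Rotation as Rn
def proj(P,p):
    T=p["T"];q=(np.atleast_2d(P)-T[:3,3])@T[:3,:3]
    s=q[:,:2]/q[:,2:];s=s*(1+p["k1"]*(s**2).sum(1,keepdims=True))
    return s@p["K"][:2,:2].T+p["K"][:2,2]
def ray_z(px,p,z):
    d=(np.asarray(px)-p["K"][:2,2])/p["K"][0,0]
    f=least_squares(lambda s:s*(1+p["k1"]*(s@s))-d,d).x
    r=p["T"][:3,:3]@np.r_[f,1];o=p["T"][:3,3]
    return o+r*(z-o[2])/r[2]
E
python3 - <<'E'
from h import *
pt,ps=viewer.camera_params("top"),viewer.camera_params("scene")
L=np.array([[105,75,50],[105,-75,50],[-105,-75,50],[-105,75,50]])/1000
ct=np.array([[243,60],[543,130],[437,553],[140,482]])*110/600+[195,175]-.4
cs=np.array([[460,463],[152,503],[98,160],[378,132]])/6+[250,140]-.4
def W(v,L):return L@Rn.from_euler("z",v[2]).as_matrix().T+[v[0],v[1],0]
for sel in(1,2,3):
    f=lambda v:np.r_[(proj(W(v,L),pt)-ct).ravel()*(sel&1),(proj(W(v,L),ps)-cs).ravel()*(sel>>1)]
    r=least_squares(f,[.5,.1,-.2]);print(sel,r.x,np.abs(r.fun).max())
a=cv2.imread("pics/top0.png");b=cv2.imread("pics/scene0.png")
cv2.imwrite("pics/c3.png",np.hstack([cv2.resize(a[205:250,420:465],(400,400),interpolation=2),cv2.resize(b[230:275,113:158],(400,400),interpolation=2)]))
# rough bystander positions
for n,px in dict(jug=(323,140),glue=(431,166),tape=(418,296),bell2=(391,232),bell1=(350,212),bell=(442,234),drv=(178,292),pot=(112,268),hand=(138,210),jugrim=(326,125)).items(): print(n,ray_z(px,pt,0 if n!='jugrim' else .13).round(3))
E
```

```text
1 [ 0.50420995  0.19169943 -0.20342308] 0.9790447272663982
2 [ 0.50386006  0.19302084 -0.21252493] 0.7985520340624532
3 [ 0.50412541  0.1922176  -0.20693668] 1.291534936030132
jug [0.773 0.02  0.   ]
glue [ 0.707 -0.287  0.   ]
tape [ 0.345 -0.243  0.   ]
bell2 [ 0.517 -0.17   0.   ]
bell1 [ 0.569 -0.057  0.   ]
bell [ 0.515 -0.312  0.   ]
drv [0.338 0.4   0.   ]
pot [0.395 0.588 0.   ]
hand [0.558 0.527 0.   ]
jugrim [0.769 0.021 0.13 ]
```

View pics/c3.png

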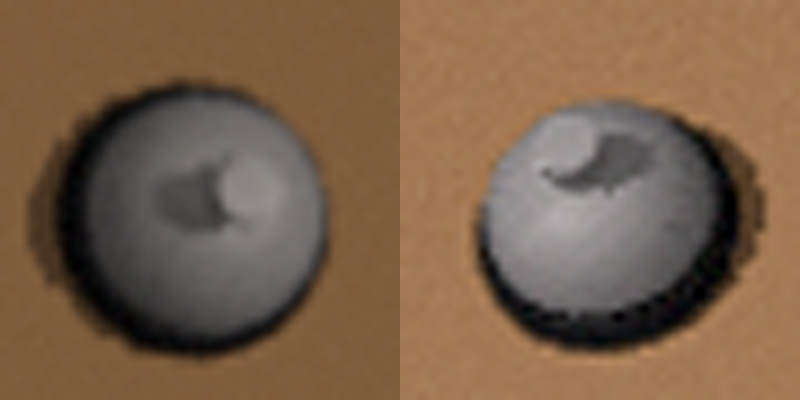

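The plunger head sits at about (447.7,225.8) in the top view and (131.5,245.6) in the scene view.

```bash
cat >> h.py <<'E'
def go(pos,rpy):
    s=robot.observe();R0=Rn.from_euler("xyz",s["tool_rot"])
    print("delta cm",(R0.inv().apply(np.array(pos)-s["tool_pos"])*100).round(2),"dr",np.degrees((R0.inv()*Rn.from_euler("xyz",rpy)).as_rotvec()).round(1))
E
python3 - <<'E'
from h import *
pt,ps=viewer.camera_params("top"),viewer.camera_params("scene")
a=np.array([447.7,225.8]);b=np.array([131.5,245.6])
print(ray_z(a,pt,.065),ray_z(b,ps,.065))
m=(ray_z(a,pt,.065)+ray_z(b,ps,.065))/2
go([m[0],m[1],.10],[np.pi,0,.3227])
go([m[0],m[1],.057],[np.pi,0,.3227])
E
```

```text
[ 0.52735193 -0.30832679  0.065     ] [ 0.52709028 -0.30740426  0.065     ]
delta cm [40.22 -6.53 12.63] dr [-0.1 -0.   0. ]
delta cm [40.22 -6.53 16.93] dr [-0.1 -0.   0. ]
```

step_arm --increments '[{"delta_pos": [6,-1,0],"dr": [0,0,0],"fingers": 1},{"delta_pos": [12,-2,1],"dr": [0,0,0],"fingers": 1},{"delta_pos": [18,-3,3],"dr": [0,0,0],"fingers": 1},{"delta_pos": [24,-4,5],"dr": [0,0,0],"fingers": 1},{"delta_pos": [30,-5,7],"dr": [0,0,0],"fingers": 1}]' --newtons 20

```text
time: 0.72
tool_pos: [0.4328, -0.3562, 0.1573]
tool_rot: [-3.142, 0.0, 0.323]
contact_force: [-0.2, -0.9, -0.1]
opening: 0.0465
grip_force: 0.0
```

step_arm --increments '[{"delta_pos": [5,-1,1],"dr": [0,0,0],"fingers": 1},{"delta_pos": [10.2,-1.5,3],"dr": [0,0,0],"fingers": 1},{"delta_pos": [10.2,-1.5,5],"dr": [0,0,0],"fingers": 1},{"delta_pos": [10.2,-1.5,5],"dr": [0,0,0],"fingers": 1},{"delta_pos": [10.2,-1.5,5],"dr": [0,0,0],"fingers": 1}]'

```text
time: 1.35
tool_pos: [0.5231, -0.3113, 0.1087]
tool_rot: [3.141, -0.0, 0.322]
contact_force: [-0.1, -0.6, -0.0]
opening: 0.0009
grip_force: 0.0
```

```bash
python3 - <<'E'
from h import *
print(robot.observe())
go([.5272,-.3079,.057],[np.pi,0,.3227])
E
```

```text
{'time': 1.35, 'qpos': array([-6.62542197e-01,  6.01531959e-01,  1.43949349e+00, -1.36773901e-04,
        1.10007910e+00,  5.86226322e-01]), 'qvel': array([-0.00605186, -0.01586557, -0.00697177,  0.00073125, -0.00215011,
        0.00099074]), 'joint_efforts': array([ 4.82665412e-01, -5.25991166e+01, -2.17218000e+01,  9.89471166e-02,
        9.13315744e-03, -1.37844425e-03]), 'tool_pos': array([ 0.52314304, -0.31129697,  0.1087193 ]), 'tool_rot': array([ 3.14111859e+00, -1.68456906e-04,  3.22089849e-01]), 'contact_force': array([-0.12015119, -0.56935264, -0.01706847]), 'torque': array([-0.04943231, -0.01259512, -0.03066981]), 'grip_force': 0.0, 'opening': 0.0009283133089419104}
delta cm [ 0.49 -0.2   5.17] dr [ 0. -0. -0.]
```

step_arm --increments '[{"delta_pos": [0.4,-0.2,2],"dr": [0,0,0],"fingers": 1},{"delta_pos": [0.5,-0.2,3.6],"dr": [0,0,0],"fingers": 1},{"delta_pos": [0.5,-0.2,4.6],"dr": [0,0,0],"fingers": 1},{"delta_pos": [0.5,-0.2,5.1],"dr": [0,0,0],"fingers": 1},{"delta_pos": [0.5,-0.2,5.1],"dr": [0,0,0],"fingers": 1}]'

```text
time: 1.98
tool_pos: [0.5271, -0.3076, 0.0591]
tool_rot: [3.141, 0.0, 0.323]
contact_force: [-5.9, 1.7, 11.8]
opening: 0.0004
grip_force: 6.1
```

```bash
python3 - <<'E'
from h import *
s=robot.observe();print(s["tool_pos"],s["contact_force"])
E
```

```text
[ 0.52708067 -0.30764602  0.0590579 ] [-5.94566637  1.65825587 11.82897866]
```

Pressed to the stop: z is 59 mm and the force is 12 N. Now going up and over to the caddy.

step_arm --increments '[{"delta_pos": [0,0,0],"dr": [0,0,0],"fingers": 1},{"delta_pos": [0,0,-5],"dr": [0,0,0],"fingers": 1},{"delta_pos": [0,0,-11],"dr": [0,0,0],"fingers": 0.5},{"delta_pos": [0,-2,-15],"dr": [0,0,0],"fingers": 0},{"delta_pos": [1,-8,-16],"dr": [0,0,5],"fingers": -0.5}]'

```text
time: 2.6
tool_pos: [0.5127, -0.2303, 0.2205]
tool_rot: [3.136, -0.005, 0.23]
contact_force: [0.7, 0.7, -0.9]
opening: 0.026
grip_force: 0.0
```

```bash
python3 - <<'E'
from h import *
go([.5041,.1922,.21],[np.pi,0,-.207])
E
```

```text
delta cm [  8.79 -41.34   0.86] dr [ 0.3 -0.4 25. ]
```

step_arm --increments '[{"delta_pos": [1.2,-6,0],"dr": [0,0,5],"fingers": -1},{"delta_pos": [2.4,-12,0],"dr": [0,0,10],"fingers": -1},{"delta_pos": [3.6,-18,0],"dr": [0,0,15],"fingers": -1},{"delta_pos": [4.9,-24,0],"dr": [0,0,20],"fingers": -1},{"delta_pos": [6.1,-30,0.5],"dr": [0,0,25],"fingers": -1}]'

```text
time: 3.22
tool_pos: [0.501, 0.0794, 0.213]
tool_rot: [-3.141, -0.002, -0.204]
contact_force: [0.3, -0.4, -0.7]
opening: 0.0758
grip_force: 0.0
```

```bash
python3 - <<'E'
from h import *
go([.5041,.1922,.19],[np.pi,0,-.207])
E
```

```text
delta cm [ -1.99 -11.1    2.29] dr [-0.  -0.1  0.2]
```

step_arm --increments '[{"delta_pos": [-0.8,-5,0.5],"dr": [0,0,0],"fingers": -1},{"delta_pos": [-1.7,-9.5,1],"dr": [0,0,0],"fingers": -1},{"delta_pos": [-2,-11,2],"dr": [0,0,0],"fingers": -1},{"delta_pos": [-2,-11,2.3],"dr": [0,0,0],"fingers": -1},{"delta_pos": [-2,-11,2.3],"dr": [0,0,0],"fingers": -1}]'

```text
time: 3.85
tool_pos: [0.5033, 0.1882, 0.189]
tool_rot: [3.141, 0.0, -0.202]
contact_force: [-0.2, -0.3, 0.4]
opening: 0.0915
grip_force: 0.0
```

```bash
python3 - <<'E'
from h import *
pw=viewer.camera_params("wrist")
cv2.imwrite("pics/w1.png",viewer.read_camera("wrist")[:,:,::-1])
ends=np.array([[.099,0,.118],[-.099,0,.118],[0,0,.118]])@Rn.from_euler("z",-.207).as_matrix().T+[.5041,.1922,0]
print(proj(ends,pw).round(0))
go([.5041,.1922,.089],[np.pi,0,-.207])
E
```

```text
[[273.  83.]
 [272. 328.]
 [273. 218.]]
delta cm [-0.02 -0.42 10.02] dr [ 0.  -0.   0.3]
```

View pics/w1.png

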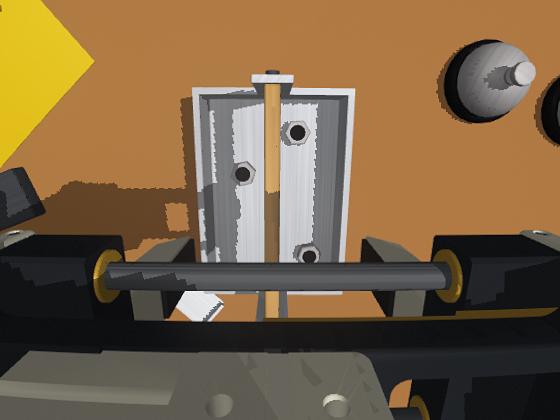

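The bar appears at column 272, exactly as predicted. Descending to grip it.

step_arm --increments '[{"delta_pos": [0,-0.4,3],"dr": [0,0,0],"fingers": -1},{"delta_pos": [0,-0.4,6.5],"dr": [0,0,0],"fingers": -1},{"delta_pos": [0,-0.4,9],"dr": [0,0,0],"fingers": -1},{"delta_pos": [0,-0.4,10],"dr": [0,0,0],"fingers": -1},{"delta_pos": [0,-0.4,10],"dr": [0,0,0],"fingers": -0.5}]' --newtons 50

```text
time: 4.53
tool_pos: [0.5043, 0.1927, 0.0893]
tool_rot: [3.141, 0.0, -0.202]
contact_force: [-0.5, 0.5, 0.1]
opening: 0.0856
grip_force: 0.0
```

step_arm --increments '[{"delta_pos": [0,0,0],"dr": [0,0,0],"fingers": 0},{"delta_pos": [0,0,0],"dr": [0,0,0],"fingers": 0.5},{"delta_pos": [0,0,0],"dr": [0,0,0],"fingers": 1},{"delta_pos": [0,0,0],"dr": [0,0,0],"fingers": 1},{"delta_pos": [0,0,0],"dr": [0,0,0],"fingers": 1}]' --newtons 50

```text
time: 5.15
tool_pos: [0.504, 0.1934, 0.0892]
tool_rot: [3.142, -0.0, -0.201]
contact_force: [0.8, -1.3, 0.2]
opening: 0.0366
grip_force: 0.0
```

step_arm --increments '[{"delta_pos": [0,0,0],"dr": [0,0,0],"fingers": 1},{"delta_pos": [0,0,0],"dr": [0,0,0],"fingers": 1},{"delta_pos": [0,0,0],"dr": [0,0,0],"fingers": 1},{"delta_pos": [0,0,0],"dr": [0,0,0],"fingers": 1},{"delta_pos": [0,0,0],"dr": [0,0,0],"fingers": 1}]' --newtons 55

```text
time: 5.78
tool_pos: [0.5039, 0.1933, 0.089]
tool_rot: [3.141, 0.0, -0.201]
contact_force: [0.0, -1.5, -0.8]
opening: 0.0117
grip_force: 55.0
```

step_arm --increments '[{"delta_pos": [0,0,-1.5],"dr": [0,0,0],"fingers": 1},{"delta_pos": [0,0,-4],"dr": [0,0,0],"fingers": 1},{"delta_pos": [0,0,-7],"dr": [0,0,0],"fingers": 1},{"delta_pos": [0,0,-9.5],"dr": [0,0,0],"fingers": 1},{"delta_pos": [0,0,-11],"dr": [0,0,0],"fingers": 1}]'

```text
time: 6.4
tool_pos: [0.5041, 0.1936, 0.2008]
tool_rot: [-3.141, -0.001, -0.201]
contact_force: [-0.1, -0.3, -5.2]
opening: 0.0117
grip_force: 55.0
```

step_arm --increments '[{"delta_pos": [0,0,-1],"dr": [-2,0,0],"fingers": 1},{"delta_pos": [0,0,-2],"dr": [-5,0,0],"fingers": 1},{"delta_pos": [0,0,-3],"dr": [-8,0,0],"fingers": 1},{"delta_pos": [0,0,-4],"dr": [-11,0,0],"fingers": 1},{"delta_pos": [0,0,-4],"dr": [-13,0,0],"fingers": 1}]' --newtons 60

```text
time: 7.02
tool_pos: [0.5041, 0.1939, 0.2394]
tool_rot: [2.914, -0.001, -0.2]
contact_force: [-0.5, 0.3, -5.4]
opening: 0.0115
grip_force: 60.0
```

step_arm --increments '[{"delta_pos": [0,0,0],"dr": [-1,0,0],"fingers": 1},{"delta_pos": [0,0,0],"dr": [-2,0,0],"fingers": 1},{"delta_pos": [0,0,0],"dr": [-3,0,0],"fingers": 1},{"delta_pos": [0,0,0],"dr": [-3,0,0],"fingers": 1},{"delta_pos": [0,0,0],"dr": [-3,0,0],"fingers": 1}]'

```text
time: 7.65
tool_pos: [0.504, 0.1933, 0.2391]
tool_rot: [2.862, 0.0, -0.201]
contact_force: [-0.5, 0.0, -5.2]
opening: 0.0116
grip_force: 60.0
```

```bash
python3 - <<'E'
from h import *
s=robot.observe();print(s["qpos"].round(3),s["torque"])
cv2.imwrite("pics/s2.png",np.hstack([cv2.resize(viewer.read_camera("top")[130:310,180:340,::-1],(400,450)),cv2.resize(viewer.read_camera("scene")[50:230,240:400,::-1],(400,450))]))
E
```

```text
[ 0.362  0.465  1.332 -0.236  1.498  2.169] [ 0.52448104 -0.05086604 -0.00981934]
```

View pics/s2.png

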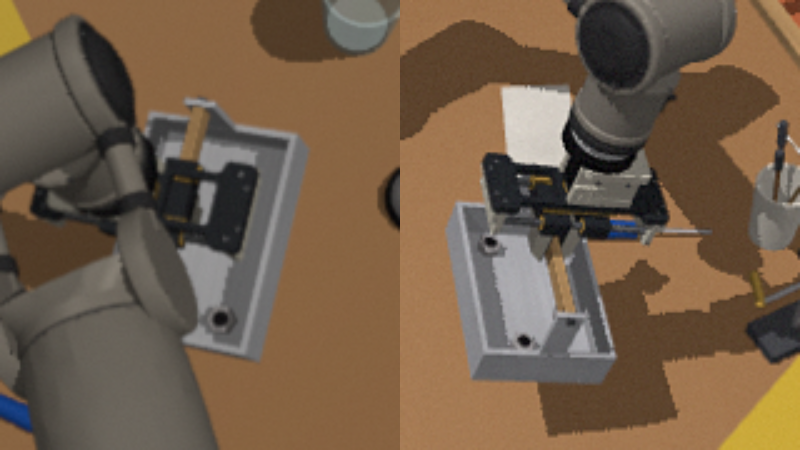

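The nuts don't seem to have slid, so I'll check the caddy's true tilt against the tool's.

```bash
python3 - <<'E'
from h import *
pt,ps=viewer.camera_params("top"),viewer.camera_params("scene")
s=robot.observe();Rt=Rn.from_euler("xyz",s["tool_rot"])
g=s["tool_pos"]+Rt.apply([0,0,-.019])
L=np.array([[105,-75,50],[-105,-75,50],[105,75,50]])/1000-[0,0,.108]
ob=np.r_[[[302,184.8],[283.2,273.2]],[[268.8,192],[262.8,132],[324.8,190]]]
def pr(C,g):
    P=C.apply(L)+g;return np.r_[proj(P[:2],pt),proj(P,ps)]
C0=Rt*Rn.from_euler("x",np.pi)
print(pr(C0,g).round(1));print(ob)
f=lambda v:(pr(C0*Rn.from_euler("xyz",v[:3]),g+v[3:])-ob).ravel()
r=least_squares(lambda v:np.r_[f(v),v[3:]*300],np.zeros(6));print(np.degrees(r.x[:3]),r.x[3:],abs(r.fun).max())
E
```

```text
[[298.3 183.5]
 [277.4 272.3]
 [273.1 190.7]
 [261.9 130. ]
 [326.  192.6]]
[[302.  184.8]
 [283.2 273.2]
 [268.8 192. ]
 [262.8 132. ]
 [324.8 190. ]]
[ 4.31779761 -1.69887552 -0.80854658] [-0.0027576  -0.00958075  0.00161786] 3.150495406978621
```

```bash
python3 - <<'E'
from h import *
ps,pt=viewer.camera_params("scene"),viewer.camera_params("top")
s=robot.observe();Rt=Rn.from_euler("xyz",s["tool_rot"])
g=s["tool_pos"]+Rt.apply([0,0,-.019])
C1=Rt*Rn.from_euler("x",np.pi)
def loc(px,p,C,g):
    f=lambda v:(proj(C.apply([[v[0],v[1],.019-.108]])+g,p)[0]-px)
    return (least_squares(f,[0,0]).x*1000).round(0)
C0=Rn.from_euler("z",-.207);g0=np.array([.504,.192,.108])
for px in([278,180],[290.3,215.8],[307,201.5]):print("before",loc(px,ps,C0,g0))
for px in([276,147],[290,186.8]):
    print("now",loc(px,ps,C1,g),loc(px,ps,C1*Rn.from_euler("x",6,degrees=True),g))
print(loc([268,258],pt,C1,g))
E
```

```text
before [-69. -40.]
before [ 66. -23.]
before [23. 36.]
now [-72. -29.] [-75. -37.]
now [ 68. -12.] [ 66. -20.]
[-75. -35.]
```

The nuts have not slid, and the caddy lags the tool by a few degrees. Tilting further.

step_arm --increments '[{"delta_pos": [0,0,0],"dr": [-2,0,0],"fingers": 1},{"delta_pos": [0,0,-1],"dr": [-4,0,0],"fingers": 1},{"delta_pos": [0,0,-1.5],"dr": [-6,0,0],"fingers": 1},{"delta_pos": [0,0,-2],"dr": [-8,0,0],"fingers": 1},{"delta_pos": [0,0,-2],"dr": [-8,0,0],"fingers": 1}]'

```text
time: 8.38
tool_pos: [0.5052, 0.1995, 0.258]
tool_rot: [2.722, 0.0, -0.2]
contact_force: [0.1, 0.1, -5.9]
opening: 0.0117
grip_force: 60.0
```

```bash
python3 - <<'E'
from h import *
s=robot.observe();print(s["torque"],s["qpos"].round(2))
cv2.imwrite("pics/s3.png",np.hstack([cv2.resize(viewer.read_camera("wrist")[:,:,::-1],(400,300)),cv2.resize(viewer.read_camera("scene")[50:200,240:440,::-1],(400,300),interpolation=2)]))
E
```

```text
[ 0.75973098 -0.13988378  0.03148546] [ 0.43  0.52  1.22 -0.34  1.65  2.22]
```

View pics/s3.png

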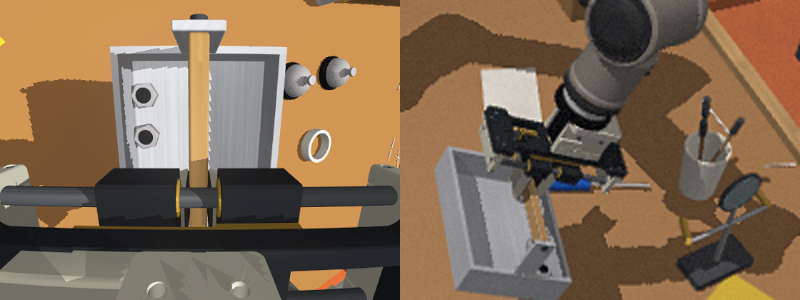

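The nuts have slid to the +y wall: in the wrist view (left half) they sit at about (145,95) and (147,135), with the third hidden. Now lowering the -x end.

step_arm --increments '[{"delta_pos": [0,0,0],"dr": [1,3,0],"fingers": 1},{"delta_pos": [0,0,0],"dr": [3,7,0],"fingers": 1},{"delta_pos": [0,0,0],"dr": [5,11,0],"fingers": 1},{"delta_pos": [0,0,0],"dr": [7,15,0],"fingers": 1},{"delta_pos": [0,0,0],"dr": [8,18,0],"fingers": 1}]'

```text
time: 9.1
tool_pos: [0.5044, 0.1981, 0.2584]
tool_rot: [2.847, -0.295, -0.091]
contact_force: [0.7, 0.4, -4.6]
opening: 0.0112
grip_force: 60.0
```

step_arm --increments '[{"delta_pos": [0,0,0],"dr": [0,3,0],"fingers": 1},{"delta_pos": [0,0,0],"dr": [0,6,0],"fingers": 1},{"delta_pos": [0,0,0],"dr": [0,8,0],"fingers": 1},{"delta_pos": [0,0,0],"dr": [0,9,0],"fingers": 1},{"delta_pos": [0,0,0],"dr": [0,9,0],"fingers": 1}]'

```text
time: 9.72
tool_pos: [0.5048, 0.1987, 0.2582]
tool_rot: [2.829, -0.444, -0.04]
contact_force: [0.0, 0.2, -5.7]
opening: 0.0116
grip_force: 60.0
```

```bash
python3 - <<'E'
from h import *
s=robot.observe();print(s["torque"],s["qpos"].round(2),s["qvel"].round(3))
cv2.imwrite("pics/s4.png",np.hstack([cv2.resize(viewer.read_camera("wrist")[:,:,::-1],(400,300)),cv2.resize(viewer.read_camera("scene")[50:200,240:440,::-1],(400,300),interpolation=2)]))
E
```

```text
[0.56112011 0.64344092 0.01449015] [ 0.51  0.28  1.65 -0.57  1.07  2.44] [-0.005  0.004 -0.017  0.002  0.003 -0.008]
```

View pics/s4.png

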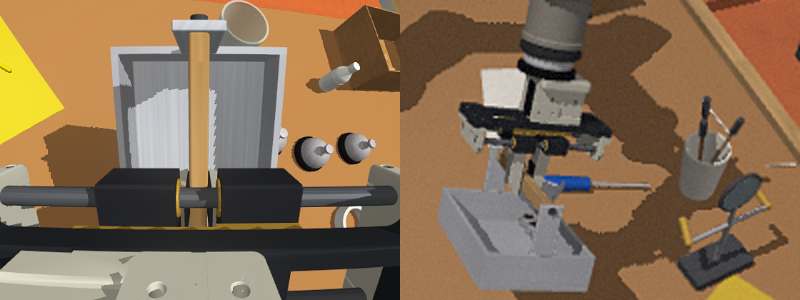

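The nuts have moved down toward the lip end. Something dark is still visible at scene crop (525,225), so I'll locate it in the caddy frame.

```bash
python3 - <<'E'
from h import *
ps=viewer.camera_params("scene")
s=robot.observe();Rt=Rn.from_euler("xyz",s["tool_rot"])
g=s["tool_pos"]+Rt.apply([0,0,-.019]);C=Rt*Rn.from_euler("x",np.pi)
print("tilt",np.degrees(np.arccos(C.as_matrix()[2,2])),"zrow",C.as_matrix()[2],"corner",C.apply([-.099,.069,-.102])+g)
f=lambda v:(proj(C.apply([[v[0],v[1],.019-.108]])+g,ps)[0]-[302.5,162.5])
print(least_squares(f,[0,0]).x)
P=dict(corner=[-99,69,6],n1=[-85,55,19],n2=[-57,55,19],n3=[-29,55,19],ppp=[105,75,50],pm=[105,-75,50],mm=[-105,-75,50],mp=[-105,75,50],topp=[105,0,118],upbase=[105,15,50])
for k,v in P.items():
    q=proj(C.apply(np.array(v)/1000-[0,0,.108])+g,ps)[0];print(k,q.round(0),((q-[240,50])*2+[400,0]).round(0))
E
```

```text
tilt 30.774704761648906 zrow [ 0.42971276 -0.27775274  0.85918587] corner [0.46058057 0.24074858 0.12537555]
[-0.05498401  0.04143771]
corner [305. 161.] [531. 221.]
n1 [303. 158.] [527. 217.]
n2 [307. 162.] [533. 225.]
n3 [310. 167.] [540. 233.]
ppp [337. 178.] [594. 257.]
pm [283. 177.] [485. 253.]
mm [261. 144.] [441. 187.]
mp [310. 146.] [539. 192.]
topp [316. 153.] [552. 206.]
upbase [316. 178.] [552. 255.]
```

step_arm --increments '[{"delta_pos": [0,0,0],"dr": [-2,2,0],"fingers": 1},{"delta_pos": [0,0,0],"dr": [-4,4,0],"fingers": 1},{"delta_pos": [0,0,0],"dr": [-4,5,0],"fingers": 1},{"delta_pos": [0,0,0],"dr": [-4,5,0],"fingers": 1},{"delta_pos": [0,0,0],"dr": [-4,5,0],"fingers": 1}]'

```text
time: 10.45
tool_pos: [0.5053, 0.1987, 0.2586]
tool_rot: [2.744, -0.526, -0.006]
contact_force: [0.0, -0.0, -5.0]
opening: 0.0117
grip_force: 60.0
```

```bash
python3 - <<'E'
from h import *
s=robot.observe();Rt=Rn.from_euler("xyz",s["tool_rot"])
g=s["tool_pos"]+Rt.apply([0,0,-.019]);C=Rt*Rn.from_euler("x",np.pi)
P=np.array([[-85,55,19],[-57,55,19],[-29,55,19],[-85,27,19]])/1000-[0,0,.108]
im={n:viewer.read_camera(n) for n in("scene","top","wrist")}
for n in("scene","top"):print(n,proj(C.apply(P)+g,viewer.camera_params(n)).round(0).tolist())
z=lambda a,s:cv2.resize(a,s,interpolation=2)
A=z(im["scene"][125:200,255:345],(720//2*2-120,500))
B=np.vstack([z(im["top"][180:300,180:300],(200,250)),z(im["wrist"],(200,250))])
cv2.imwrite("pics/s5.png",np.hstack([A,B])[:,:,::-1]);print(s["contact_force"])
E
```

```text
scene [[302.0, 163.0], [305.0, 166.0], [309.0, 169.0], [293.0, 162.0]]
top [[242.0, 236.0], [242.0, 225.0], [242.0, 214.0], [252.0, 238.0]]
[ 0.00946982 -0.02479895 -5.00914287]
```

View pics/s5.png

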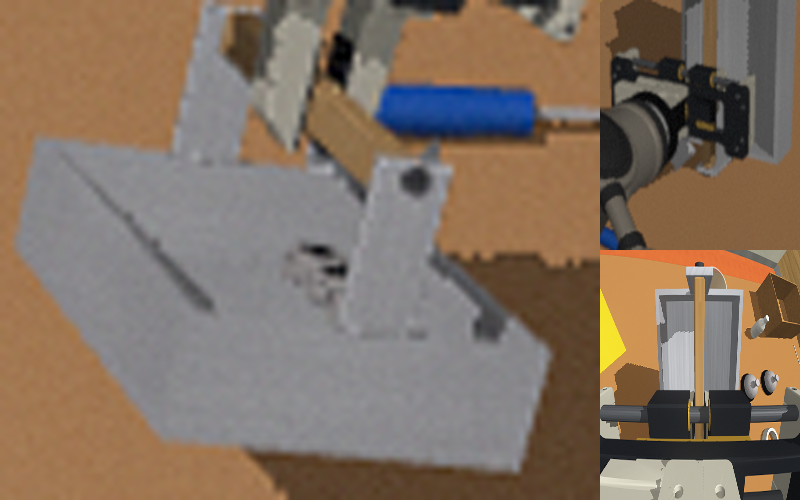

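Two nuts are visible in the corner region at about (315,255) and (320,290), and the third is likely behind the upright. I'll yaw the caddy slightly about the vertical to clear the upright, then check numerically.

```bash
python3 - <<'E'
from h import *
s=robot.observe();Rt=Rn.from_euler("xyz",s["tool_rot"])
print(Rt.inv().apply([0,0,25]).round(1))
E
```

```text
[ 12.6   8.4 -19.9]
```

step_arm --increments '[{"delta_pos": [0,0,0],"dr": [2.5,1.7,-4],"fingers": 1},{"delta_pos": [0,0,0],"dr": [6.3,4.2,-10],"fingers": 1},{"delta_pos": [0,0,0],"dr": [10,6.7,-16],"fingers": 1},{"delta_pos": [0,0,0],"dr": [12.6,8.4,-20],"fingers": 1},{"delta_pos": [0,0,0],"dr": [12.6,8.4,-20],"fingers": 1}]'

```text
time: 11.22
tool_pos: [0.5048, 0.1976, 0.2586]
tool_rot: [2.743, -0.526, 0.43]
contact_force: [0.3, 0.7, -4.3]
opening: 0.0112
grip_force: 60.0
```

```bash
python3 - <<'E'
from h import *
s=robot.observe();Rt=Rn.from_euler("xyz",s["tool_rot"])
g=s["tool_pos"]+Rt.apply([0,0,-.019]);C=Rt*Rn.from_euler("x",np.pi)
p=viewer.camera_params("scene");im=cv2.cvtColor(viewer.read_camera("scene"),cv2.COLOR_RGB2GRAY)
P=np.array([[-85,55,19],[-57,55,19],[-29,55,19],[-85,27,19],[-99,69,6],[105,75,50],[105,-75,50],[-105,-75,50],[-105,75,50],[105,15,118],[105,-15,118],[105,15,50],[105,-15,50]])/1000-[0,0,.108]
q=proj(C.apply(P)+g,p);print(q.round(0).tolist())
c=q[:4].mean(0).astype(int);print(c,s["qpos"].round(2))
for r in range(c[1]-16,c[1]+20):print(r,' '.join('%3d'%v for v in im[r,c[0]-26:c[0]+26]))
print(c[0]-26)
E
```

```text
[[296.0, 162.0], [302.0, 164.0], [308.0, 166.0], [288.0, 164.0], [296.0, 165.0], [348.0, 162.0], [305.0, 175.0], [255.0, 159.0], [296.0, 149.0], [331.0, 141.0], [322.0, 143.0], [331.0, 167.0], [323.0, 170.0]]
[298 163] [ 0.47  0.16  1.88 -0.67  0.72  2.15]
147 137 146 127 124 128 127 126 129 122 129 122 126 125 126 127 129 110  96  96  96 101 102 105  94 108  83  90 141 140 180 186 121  79 115 126 127 129 129 125 115  90 109 118 118 108 114 122 123 119 130 144 122
148 136 149 129 123 128 128 128 122 126 128 125 125 126 121 127 128 104  90  97 101 100 100 101 102  98 102  94 135 150 161 164  99  92 119 126 125 125 125 124 125 130 127 125 114  87 109 117 120 107 131 143 123
149 139 145 128 125 127 122 129 127 125 130 128 125 129 128 129 129 110  96  99 101  99  99 102  99  94  92 100  94  99  94  97  98  85 122 122 127 123 125 124 126 123 125 127 125 126 124 124 113 100 124 143 109
150 144 149 128 124 127 127 127 126 123 125 124 125 125 124 123 130 116  97 110 108 101  92  99  96  87  88  84  90  93  95  96  97  93 123 129 129 128 125 128 124 123 126 126 128 128 124 125 120 127 133 143
[... 6092 characters left out ...]
 123 127 128 127 125 126 128 127 128 129 129 128 129 128 129
180 138 137 143 139 141 142 141 137 142 139 137 139 139 141 143 140 141 142 139 139 139 138 134 137 134 139 137 135 136 136 134 141 139 129 121 127 127 122 127 128 127 128 128 127 130 128 128 125 128 132 129 124
181 139 136 140 138 144 141 140 138 141 143 140 140 137 143 142 136 136 141 139 138 134 139 140 139 136 141 134 133 136 136 140 137 138 131 126 124 126 128 124 124 126 129 126 124 128 131 126 129 128 132 131 130
182 137 138 137 137 139 136 142 138 141 139 138 139 141 137 140 137 139 138 139 136 135 139 135 138 139 134 137 138 139 135 138 132 141 131 125 128 124 129 126 126 126 128 125 129 129 129 130 129 129 128 127 129
272
```

The three nut holes are at (296,161.5), (302,163) and (308,165). That matches a tight row along the wall from the corner, with the farthest nut about 71 mm away. I'll let it settle and hand in.

step_arm --increments '[{"delta_pos": [0,0,0],"dr": [0,0,0],"fingers": 1},{"delta_pos": [0,0,0],"dr": [0,0,0],"fingers": 1},{"delta_pos": [0,0,0],"dr": [0,0,0],"fingers": 1},{"delta_pos": [0,0,0],"dr": [0,0,0],"fingers": 1},{"delta_pos": [0,0,0],"dr": [0,0,0],"fingers": 1}]'

```text
time: 11.9
tool_pos: [0.5051, 0.1988, 0.2583]
tool_rot: [2.743, -0.526, 0.432]
contact_force: [-0.5, 0.5, -4.4]
opening: 0.0118
grip_force: 60.0
```

```bash
python3 - <<'E'
from h import *
print(robot.observe()["qvel"].round(3));print(robot.hand_in())
E
```

```text
[-0.001 -0.001  0.001  0.     0.001 -0.002]
the job is handed in; nothing more can be done
None
```

I rang the bell, lifted the caddy and handed in at about 12 s with it held still in the air, tipped about 37°; all three nuts are in a row from the lip corner, the farthest about 71 mm from it (limit 80 mm), but hand-in gave no verdict.

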